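# Put the table mills away in the push-to-open spice drawer, heavy end down

### The job

Put all the loose octagonal table mills away in the spice chest: press its drawer front in until it springs out, pull the drawer open, and lay each mill in a pocket of the sloping rack with its heavy (grinder) end down against the lip at the front. The two ends look alike, so feel which is heavy by lifting each mill at mid-length. Then push the drawer fully home until it stays shut, and leave the other things on the worktop where they are.

Things in the scene. Friction and masses are not known exactly. Their poses are not given: they have to be found in the camera images.
- chest: low white chest fixed on the worktop, 235 mm deep, 320 wide, 142 high, with one handleless wood-fronted drawer; jars stand on the rear of its top. Origin: centre of the lower edge of the front; x points into the chest, away from the robot, z up. Side walls 12 mm thick; the top board (12 mm) begins 26 mm behind the front, so fingers in front of the drawer can press it in from above
- drawer (a joint): drawer position (m): 0 latched shut, 0.170 fully open, sliding along the chest's -x. Push-push latch: pressed in to its stop (-0.0105, about 6 N) and let go, it unlatches and a spring drives it out to about 0.05; from there it runs freely (1 N). Pushed in again to that stop (6 to 8 N) and let go, it returns to about 0 and stays latched; one more press would release it
- drawer_grip (a point): middle of the top edge of the drawer's front board, 138 mm above the worktop, moving with the drawer. The board is 14 mm thick (7 mm either side of this point, along the chest's x), 292 mm wide, and reaches from 10 to 138 mm height; behind its upper part the drawer is empty for 40 mm
- pocket_2 (a point): where the mid-length point of a mill laid in the second pocket from the left belongs; moves with the drawer. x points up the slope along the pocket (rising 30 degrees away from the robot), y across to the left, z square off the slope. In this frame the tops of the rack's two bars are at z = -0.019, the lip for the lower end at x = -0.0625, 20 mm tall. A mill clears the chest's top board when the drawer is out 0.16 or more
- mill_a: octagonal dark-wood table mill, a steel band near each end, both ends alike; 125 mm long, 38 mm across flats, about 0.3 kg. Origin at mid-length on the axis, x along it; it starts lying, origin 19 mm up. The balance point is about 29 mm from mid-length towards the heavy end; which end (+x or -x) is heavy differs between mills and cannot be seen. None if absent
- mill_b: octagonal dark-wood table mill, a steel band near each end, both ends alike; 125 mm long, 38 mm across flats, about 0.3 kg. Origin at mid-length on the axis, x along it; it starts lying, origin 19 mm up. The balance point is about 29 mm from mid-length towards the heavy end; which end (+x or -x) is heavy differs between mills and cannot be seen. None if absent
- mill_c: octagonal dark-wood table mill, a steel band near each end, both ends alike; 125 mm long, 38 mm across flats, about 0.3 kg. Origin at mid-length on the axis, x along it; it starts lying, origin 19 mm up. The balance point is about 29 mm from mid-length towards the heavy end; which end (+x or -x) is heavy differs between mills and cannot be seen. None if absent
- mill_d: octagonal dark-wood table mill, a steel band near each end, both ends alike; 125 mm long, 38 mm across flats, about 0.3 kg. Origin at mid-length on the axis, x along it; it starts lying, origin 19 mm up. The balance point is about 29 mm from mid-length towards the heavy end; which end (+x or -x) is heavy differs between mills and cannot be seen. None if absent
- matchbox: bystander: matchbox, 36 x 56 x 14 mm, origin under its centre
- tealight: bystander: tealight candle, 38 mm across, 15 mm high, origin under its centre
- small_dish: bystander: small round dish, 69 mm across, 32 mm high, origin under its centre
- coffee_pod: bystander: coffee capsule, 51 mm across, 45 mm high, origin under its centre
- lower_rail: wooden bar across the rack, moving with the drawer, on which the lower ends of the mills rest: 14 mm wide, 45 mm down the slope from the pockets' middle. A mill lying heavy end down puts nearly all its weight here
- upper_rail: the same bar 45 mm up the slope from the pockets' middle; a mill lying heavy end up would press on it with 1.4 N or more, one lying heavy end down with 0.6 N or less
- pocket_1 (a point): the same for the leftmost pocket, 68 mm to the +y side. The pockets are 50 mm wide between wooden blocks 18 mm wide and up to 16 mm tall that stand only beside the lower 32 mm and the top 20 mm of a mill (x = -0.0625 to -0.0305 and 0.0435 to 0.0635), so its middle is free for fingers
- pocket_3 (a point): the same for the third pocket from the left, 68 mm to the -y side of the second
- pocket_4 (a point): the same for the rightmost pocket, 136 mm to the -y side of the second. The drawer's side walls reach only 45 mm above the worktop
Not all that is in view belongs to the job. What is shaped like the mill_d but green is not meant.

How it is judged (in metres and radians):
On the way, in this order (a step that is already met when the one before it is completed fails the run):
1. the drawer has sprung out (value of joint drawer above 0.04 m), for 0.1 s.
2. with the drawer open, every mill that is there lies in a pocket of the rack, heavy end down against the lip (value of joint drawer above 0.12 m and x of mill_a in the frame of pocket_2 between -0.01 and 0.01 m and y of mill_a in the frame of pocket_2 between -0.149 and 0.081 m and z of mill_a in the frame of pocket_2 between -0.008 and 0.008 m and angle between the x axis of each of mill_a, mill_b, mill_c, mill_d and the x axis of pocket_2, either way round below 0.22 rad and contact force between each of mill_a, mill_b, mill_c, mill_d and upper_rail below 0.9 N and contact force between each of mill_a, mill_b, mill_c, mill_d and lower_rail above 0.4 N and x of mill_b in the frame of pocket_2 between -0.01 and 0.01 m and y of mill_b in the frame of pocket_2 between -0.149 and 0.081 m and z of mill_b in the frame of pocket_2 between -0.008 and 0.008 m and x of mill_c in the frame of pocket_2 between -0.01 and 0.01 m and y of mill_c in the frame of pocket_2 between -0.149 and 0.081 m and z of mill_c in the frame of pocket_2 between -0.008 and 0.008 m and x of mill_d in the frame of pocket_2 between -0.01 and 0.01 m and y of mill_d in the frame of pocket_2 between -0.149 and 0.081 m and z of mill_d in the frame of pocket_2 between -0.008 and 0.008 m), for 0.3 s.
At the end, for the whole second after the job is handed in: the drawer is latched shut (within 4 mm), every mill that was there lies in a pocket of the rack: on the slope (8 mm), heavy end down (under 0.9 N on the upper bar) and within 10 mm of the lip, along the pocket (0.22 rad), and all is at rest (value of joint drawer between -0.003 and 0.004 m and x of mill_a in the frame of pocket_2 between -0.01 and 0.01 m and y of mill_a in the frame of pocket_2 between -0.149 and 0.081 m and z of mill_a in the frame of pocket_2 between -0.008 and 0.008 m and angle between the x axis of each of mill_a, mill_b, mill_c, mill_d and the x axis of pocket_2, either way round below 0.22 rad and contact force between each of mill_a, mill_b, mill_c, mill_d and upper_rail below 0.9 N and contact force between each of mill_a, mill_b, mill_c, mill_d and lower_rail above 0.4 N and x of mill_b in the frame of pocket_2 between -0.01 and 0.01 m and y of mill_b in the frame of pocket_2 between -0.149 and 0.081 m and z of mill_b in the frame of pocket_2 between -0.008 and 0.008 m and x of mill_c in the frame of pocket_2 between -0.01 and 0.01 m and y of mill_c in the frame of pocket_2 between -0.149 and 0.081 m and z of mill_c in the frame of pocket_2 between -0.008 and 0.008 m and x of mill_d in the frame of pocket_2 between -0.01 and 0.01 m and y of mill_d in the frame of pocket_2 between -0.149 and 0.081 m and z of mill_d in the frame of pocket_2 between -0.008 and 0.008 m and linear speed of each of mill_a, mill_b, mill_c, mill_d below 0.03 m/s); the robot touches nothing.
It fails at once if a bystander is shoved more than 50 mm (distance of any of matchbox, tealight, small_dish, coffee_pod from where it was at the start of the episode above 0.05 m).
It fails at once if a mill falls off the worktop (height (world z) of any of mill_a, mill_b, mill_c, mill_d below -0.05 m).
Of mill_a, mill_b, mill_c, mill_d only 3 to 4 are there at a start; the rules pass over those that are not, and their reading is None.
At some moment in a run one of mill_a, mill_b, mill_c, mill_d may be knocked a few centimetres aside while the robot is not near it.
Once in a run the grip may slacken for a moment while it holds something.
It also fails if it takes over 210 s, if anything falls off the work surface, if the arm or the gripper's body presses on something with over 40 N, if the wrist force passes 120 N, or if a joint passes its speed limit or range.

### The arm

A 6-joint arm with a two-finger parallel gripper is mounted at the origin on a cart in front of the work surface, level with it; the furniture and walls round the work are solid. World frame = base frame: x ahead of the robot, y to its left, z up, the work surface at z = 0. Lengths are in mm, angles in rad, forces in N, time in s.
With the tool pointing down it reaches from about 350 to 875 mm from the base axis. Payload 4.2 kg.
Tool frame: the origin (TCP) lies midway between the tips of the shut fingers; the grasp point (between the pads) lies 19 mm behind it; z points along the fingers, y is the line along which they close (so a half turn about z gives the same grasp; the last joint's range is limited). The gripper opens to 85 mm and grips with 20 to 120 N. Pads are 22 mm wide; open, the fingers measure 114 mm over their backs; the gripper's body (76 mm by 85 mm) begins 54 mm behind the grasp point. The pads swing forward as they close: fully open they stand 13 mm farther back than shut.
Start: joints at [1.442, 0.385, 0.008, 0, -1.194, -0.259], TCP at [236.312, 578.581, 231.312] pointing down, gripper open.
Joint ranges: [-3.14, 3.14], [-1.21, 2.06], [-1.07, 1.41], [-3.16, 2.05], [-2.99, -0.16], [-3.1, 3.1]. Speed limits (rad/s): [2.79, 2.79, 3.14, 3.14, 3.14, 3.14].

### API

Orientations are given as a rotation vector (axis times angle).
In Python, from workcell import env, imaging, order gives the robot as it stands.
- The arm moves only by the tool servo_tool, never from a script. Its argument "plan" is a list of rows, each a list of 2 entries, a list of its own where there are three numbers: the shift along the tool's x, y, z in units of 0.04 m (1.0 is 0.04 m), then the turn about the tool's z in units of 6 degrees (1.0 is 6 degrees). A call has 1 to 20 rows; each row shifts and turns the commanded pose from where the row before left it, along the tool's axes as they then stand; what a row does not reach is not made up. A row lasts 1/12 s, in which the tool goes at most 41.7 mm and 7.16 degrees, less where a joint would pass 70% of its speed; a pose out of reach is approached as far as the arm can. A call with a number of a shift or a turn outside -1 to 1 is refused whole. A call with a gripper value outside its range is refused whole. "claw" is the closure, from 0 (fully open) to 1 (shut), set as the call begins (left out, the last holds). The fingers move at their own pace and stop on an object; the grip force is fixed at half the most. Time passes only in rows, so rows that do not move let the fingers close. It gives the time, the measured TCP pose, the force, the opening and the grip force at its end, in the units of the state.
- env.sense(): the state, without advancing time (a new reading comes with each control period).
- imaging.get_image(name): name is "side" or "top" or "wrist"; returns a dict with "img" (480x640x3 uint8, blue, green, red), "vfov" (degrees; the focal length in pixels is half the picture's height over the tangent of half this angle, whatever the lens; pixels are square), "cx", "cy" (the principal point, pixels), "dist" ([k1, k2, p1, p2, k3] as OpenCV has them; the pictures are not rectified), "R" (3x3) and "t" (3): a world point X has camera coordinates R X + t; the wrist camera has in their place "T_tool_cam" (4x4, takes a point from camera to tool coordinates, whose origin is the TCP and whose axes are the flange's). Camera axes: x right, y down, z forward; pixel columns grow to the right and rows downward; lengths in mm; the calibration is good to about 2 mm. A picture is of the moment at which its call begins: read the wrist's pose just before it. There is no depth.
- order.sign_off(): hands the job in; it is judged then, once.
The state is a dict: "t": time; "q": joint angles; "dq": joint speeds; "effort": joint torques, N m; "eef_pos": TCP position; "orientation": TCP orientation; "wrist_force": force on the tool from outside, world axes, zero at the start; "wrist_torque": the same for the moment, N m; "opening": finger opening in mm; "finger_force": force on a finger pad.
Only numpy, scipy, OpenCV 4.12 (cv2) and the standard library are available. Lean on these libraries where they do the work, as an engineer would, in place of code of your own. Each camera call takes 0.05 s, during which the arm holds its last target. There are 200 camera calls.

## Working session

There is one attempt and no reset: what is moved stays moved. The work goes in short steps, Python scripts to look and compute and a tool call to move; the robot and the scene stay as the last step left them, time stands still between calls to the robot, and variables do not carry over. Pictures are saved under pics/ and viewed, at most 14 in all, crops included, and the job is handed in when it is done.

Besides the shell and the picture viewer there is one more tool, called after "Emit:" as a command line: name --argument value ..., lists and objects as JSON in quotes. servo_tool: Moves the arm, as the interface text tells. Its arguments: {"type":"object","properties":{"plan":{"type":"array"},"claw":{"type":"number"}},"required":["plan"]}

```bash
mkdir -p pics; ls
cat > h.py <<'E'
import numpy as np, cv2
from scipy.spatial.transform import Rotation as Rn
from workcell import env, imaging, order
def cam(name):
    s=env.sense(); d=imaging.get_image(name)
    f=240/np.tan(np.radians(d["vfov"])/2)
    d["K"]=np.array([[f,0,d["cx"]],[0,f,d["cy"]],[0,0,1]]); d["dist"]=np.array(d["dist"],float)
    if name=="wrist":
        T=np.eye(4);T[:3,:3]=Rn.from_rotvec(s["orientation"]).as_matrix();T[:3,3]=s["eef_pos"]
        W=np.linalg.inv(T@np.array(d["T_tool_cam"])); d["R"]=W[:3,:3]; d["t"]=W[:3,3]
    d["R"]=np.array(d["R"]);d["t"]=np.array(d["t"]).reshape(3)
    return d
def back(d,uv,z):
    uv=np.array(uv,float).reshape(-1,1,2)
    p=cv2.undistortPoints(uv,d["K"],d["dist"]).reshape(-1,2)
    r=np.c_[p,np.ones(len(p))]@d["R"]; c=-d["R"].T@d["t"]
    return c+r*((z-c[2])/r[:,2])[:,None]
def proj(d,X):
    return cv2.projectPoints(np.array(X,float).reshape(-1,1,3),cv2.Rodrigues(d["R"])[0],d["t"],d["K"],d["dist"])[0].reshape(-1,2)
E
python3 - <<'E'
from h import *
print(env.sense())
for n in("top","side"):
    d=cam(n);cv2.imwrite(f"pics/{n}0.png",d["img"]);print(n,d["vfov"],-d["R"].T@d["t"])
    np.save(f"{n}0.npy",d,allow_pickle=True)
E
```

```text
pics
{'t': 0.0, 'q': array([ 1.44161058e+00,  3.85524659e-01,  6.59915534e-03, -5.21949707e-04,
       -1.19399808e+00, -2.58609583e-01]), 'dq': array([ 6.75604867e-04, -1.14537470e-03, -1.16395632e-03,  6.96653176e-04,
       -2.13222235e-05,  1.11905736e-03]), 'effort': array([-1.36048733e-03, -3.92286301e+01,  1.88397181e+01,  4.18610215e+00,
       -4.68559083e-03, -6.92123393e-06]), 'eef_pos': array([236.09038854, 578.04453983, 230.22700043]), 'orientation': array([ 3.08054920e+00, -6.05219222e-01, -5.43987955e-04]), 'wrist_force': array([-0.50936906, -0.22728808, -0.07780912]), 'wrist_torque': array([ 0.02895444, -0.00882747,  0.01258692]), 'finger_force': 0.0, 'opening': 85.4173060815958}
top 45.75135070328214 [ 270.06893295  -73.23946726 1453.09931625]
side 43.47055451924763 [ 499.030066   1121.56085664 1013.39297687]
```

View pics/top0.png

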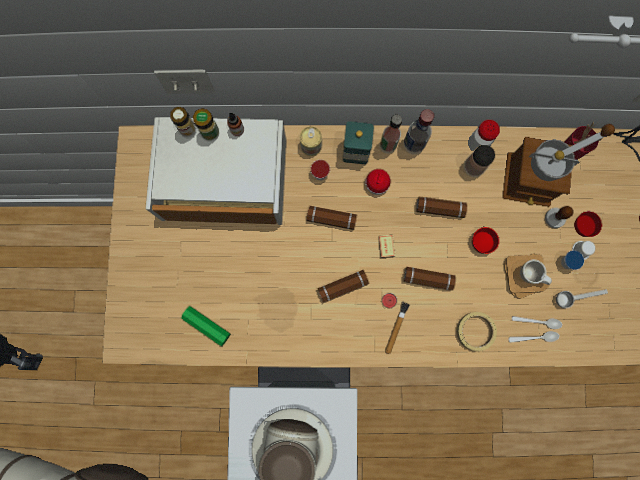

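View pics/side0.png

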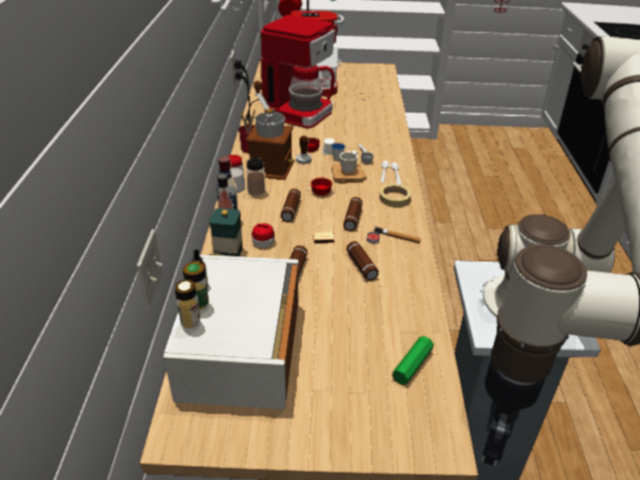

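Candidates for the mills: brown octagonal bars at top pixels (331,218), (442,208), (343,286) and (429,279). The green bar at (205,326) and the brush at (397,328) are rejected. Next I check the choice in a close crop.

Run:
```python
from h import *
d=np.load("top0.npy",allow_pickle=True).item(); im=d["img"]
a=cv2.resize(im[190:310,300:475],None,fx=4,fy=4,interpolation=cv2.INTER_CUBIC)
cv2.imwrite("pics/mills.png",a)
cv2.imwrite("pics/chest.png",cv2.resize(im[105:235,140:295],None,fx=4.5,fy=4.5,interpolation=cv2.INTER_CUBIC))
b,g,r=[im[:,:,i].astype(int) for i in range(3)]
for u,v in[(331,218),(442,208),(343,286),(429,279)]:
    m=np.zeros(im.shape[:2],np.uint8); s=(slice(v-22,v+23),slice(u-34,u+35))
    m[s]=((r+g+b)[s]<270)*255
    c=max(cv2.findContours(m,0,1)[0],key=cv2.contourArea)
    P=back(d,c.reshape(-1,2),22)[:,:2]
    (x,y),(w,h),an=cv2.minAreaRect(P.astype(np.float32))
    if w<h: an+=90
    print((u,v),round(x),round(y),round(max(w,h)),round(min(w,h)),"axis deg",round((an+90)%180-90,1))
```

```text
(331, 218) 577 -92 126 48 axis deg 79.4
(442, 208) 607 -377 133 49 axis deg 83.1
(343, 286) 403 -122 132 41 axis deg -67.8
(429, 279) 424 -341 133 44 axis deg 79.1
```

View pics/mills.png

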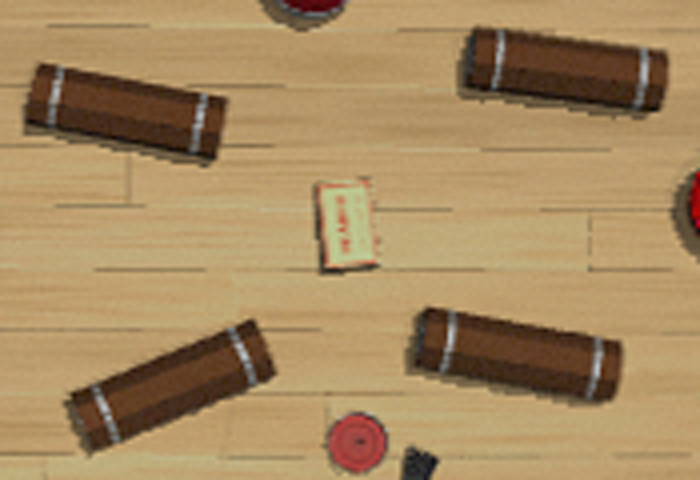

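View pics/chest.png

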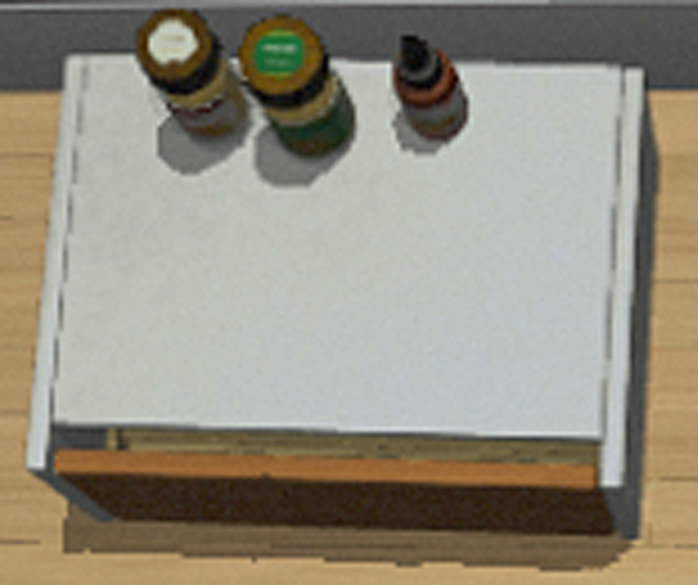

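The crop shows four brown octagonal bars, each with a steel band near both ends, so all four mills are present. The matchbox lies between them at top pixel (387,246), and the tealight is at (389,300). The chest's front top corners are at crop pixels (28,470) and (624,487).

Run:
```python
from h import *
d=np.load("top0.npy",allow_pickle=True).item()
c=np.array([[28,470],[624,487],[643,68],[66,57]])/4.5+[140,105]
P=back(d,c,142)[:,:2];print(P.round())
L=np.array([[0,160],[0,-160],[235,-160],[235,160]])
A=L-L.mean(0);B=P-P.mean(0);th=np.arctan2((A[:,0]*B[:,1]-A[:,1]*B[:,0]).sum(),(A*B).sum())
Rm=np.array([[np.cos(th),-np.sin(th)],[np.sin(th),np.cos(th)]]);o=P.mean(0)-Rm@L.mean(0)
print(np.degrees(th),o,(P-(L@Rm.T+o)).round(1))
np.save("chest.npy",[o[0],o[1],th])
s=env.sense();print(Rn.from_rotvec(s["orientation"]).as_matrix().round(3))
# drawer front board top edges
e=np.array([[55,473],[597,487],[55,452],[597,466]])/4.5+[140,105]
Q=back(d,e,138)[:,:2];print("board",((Q-o)@Rm).round(1))
```

```text
[[572. 350.]
 [564.  32.]
 [797.  26.]
 [805. 345.]]
-1.373104191219731 [566.87765158 191.31204777] [[ 0.8 -1. ]
 [ 0.5  0.5]
 [-0.8  0.7]
 [-0.5 -0.2]]
[[ 0.926 -0.378 -0.001]
 [-0.378 -0.926 -0.002]
 [ 0.     0.002 -1.   ]]
board [[   0.5  145.5]
 [   0.9 -144.9]
 [  12.   146.5]
 [  12.3 -144.4]]
```

```bash
cat >> h.py <<'E'
o0=np.load("chest.npy"); 
def ch(x,y):
    c,s=np.cos(o0[2]),np.sin(o0[2]); return o0[:2]+[c*x-s*y,s*x+c*y]
def go(x,y,z,yaw):
    "tool-x yaw deg; prints turn units (first), then shift units in the turned tool axes"
    s=env.sense();R=Rn.from_rotvec(s["orientation"]).as_matrix()
    y0=np.degrees(np.arctan2(R[1,0],R[0,0])); t=-((yaw-y0+180)%360-180)
    R2=R@Rn.from_euler('z',t,degrees=True).as_matrix()
    d=R2.T@(np.array([x,y,z])-s["eef_pos"])
    print("to",np.round([x,y,z]),"yaw now %.1f turn %.2f units shift"%(y0,t/6),(d/40).round(2),"q6 %.2f"%s["q"][5])
E
python3 -c "
from h import *
go(*ch(-40,0),230,-91.4)"
```

```text
to [527. 192. 230.] yaw now -22.2 turn 11.53 units shift [ 9.47 -7.5   0.02] q6 -0.26
```

Emit:
servo_tool --plan '[[[0, 0, 0], 0.96], [[0, 0, 0], 0.96], [[0, 0, 0], 0.96], [[0, 0, 0], 0.96], [[0, 0, 0], 0.96], [[0, 0, 0], 0.96], [[0, 0, 0], 0.96], [[0, 0, 0], 0.96], [[0, 0, 0], 0.96], [[0, 0, 0], 0.96], [[0, 0, 0], 0.96], [[0, 0, 0], 0.97]]' --claw 1

```text
t: 1.1
eef_pos: [236.2, 578.3, 230.7]
orientation: [2.188, -2.253, 0.001]
wrist_force: [0.6, -0.2, -0.2]
opening: -0.0
finger_force: 0.0
```

Emit:
servo_tool --plan '[[[0.73, -0.58, 0], 0], [[0.73, -0.58, 0], 0], [[0.73, -0.58, 0], 0], [[0.73, -0.58, 0], 0], [[0.73, -0.58, 0], 0], [[0.73, -0.58, 0], 0], [[0.73, -0.58, 0], 0], [[0.73, -0.58, 0], 0], [[0.73, -0.58, 0], 0], [[0.73, -0.58, 0], 0], [[0.73, -0.58, 0], 0], [[0.73, -0.58, 0], 0], [[0.71, -0.54, 0], 0], [[0, 0, 0], 0], [[0, 0, 0], 0]]'

```text
t: 2.35
eef_pos: [527.5, 190.8, 230.5]
orientation: [2.189, -2.252, -0.001]
wrist_force: [0.4, 1.0, -0.7]
opening: -0.2
finger_force: 0.0
```

```bash
python3 -c "
from h import *
go(*ch(-40,0),105,-91.4)"
```

```text
to [527. 192. 105.] yaw now -91.6 turn -0.04 units shift [-0.04  0.01  3.14] q6 -0.66
```

Down, then inch toward the chest (tool −y).

Emit:
servo_tool --plan '[[[0, 0, 0.8], 0], [[0, 0, 0.8], 0], [[0, 0, 0.8], 0], [[0, 0, 0.7], 0], [[0, 0, 0], 0], [[0, -0.2, 0], 0], [[0, -0.1, 0], 0], [[0, -0.1, 0], 0], [[0, -0.1, 0], 0], [[0, 0, 0], 0], [[0, 0, 0], 0]]'

```text
t: 3.27
eef_pos: [547.5, 192.2, 108.2]
orientation: [-2.192, 2.248, -0.0]
wrist_force: [0.3, -0.3, -0.3]
opening: 0.6
finger_force: 0.0
```

Emit:
servo_tool --plan '[[[0, -0.1, 0], 0], [[0, -0.1, 0], 0], [[0, -0.08, 0], 0], [[0, -0.08, 0], 0], [[0, 0, 0], 0], [[0, 0, 0], 0]]'

```text
t: 3.77
eef_pos: [561.1, 191.6, 107.4]
orientation: [2.193, -2.248, -0.0]
wrist_force: [-2.6, -0.4, 2.7]
opening: -0.1
finger_force: 1.6
```

Emit:
servo_tool --plan '[[[0, -0.08, 0], 0], [[0, -0.08, 0], 0], [[0, -0.08, 0], 0], [[0, 0, 0], 0], [[0, 0, 0], 0]]'

```text
t: 4.18
eef_pos: [564.3, 191.2, 107.3]
orientation: [2.186, -2.24, -0.011]
wrist_force: [-23.1, 5.4, 14.8]
opening: -0.2
finger_force: 11.7
```

Emit:
servo_tool --plan '[[[0, 0.5, 0], 0], [[0, 0.9, 0], 0], [[0, 0.9, 0], 0], [[0, 0.3, 0], 0], [[0, 0, -0.9], 0], [[0, 0, -0.9], 0], [[0, 0, 0], 0], [[0, 0, 0], 0], [[0, 0, 0], 0]]' --claw 0

```text
t: 4.93
eef_pos: [467.1, 194.0, 179.2]
orientation: [-2.193, 2.248, 0.0]
wrist_force: [-0.2, 0.5, -0.4]
opening: 85.3
finger_force: 0.0
```

Run:
```python
from h import *
d=cam("wrist");cv2.imwrite("pics/w1.png",d["img"]);np.save("w1.npy",d,allow_pickle=True)
go(*ch(-43,0),220,-91.4)
for j in(0,.05): print(j,proj(d,np.c_[[ch(-1000*j,y) for y in(-146,0,146)],[138]*3]).round())
```

```text
to [524. 192. 220.] yaw now -91.4 turn -0.00 units shift [-0.   -1.43 -1.04] q6 -0.74
0 [[ 76. -51.]
 [120. 278.]
 [162. 489.]]
0.05 [[194. -60.]
 [218. 279.]
 [240. 492.]]
```

View pics/w1.png

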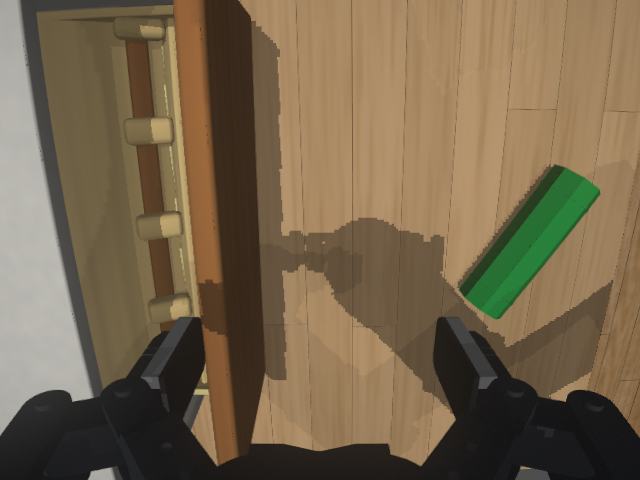

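The drawer has sprung out to about 0.05: in the wrist view its board top is at columns 190–220, with the empty gap and pocket blocks (140,130), (160,225) behind it. Next I grip the board with partly opened fingers.

Emit:
servo_tool --plan '[[[0, -0.7, 0], 0], [[0, -0.73, 0], 0], [[0, 0, 0], 0], [[0, 0, 0], 0], [[0, 0, 0.5], 0], [[0, 0, 0.5], 0], [[0, 0, 0.5], 0], [[0, 0, 0.1], 0], [[0, 0, 0], 0]]' --claw 0.58

```text
t: 5.73
eef_pos: [522.5, 191.7, 113.3]
orientation: [2.191, -2.245, -0.001]
wrist_force: [-0.3, 0.7, 0.1]
opening: 35.6
finger_force: 0.0
```

Emit:
servo_tool --plan '[[[0, 0, 0], 0], [[0, 0, 0], 0], [[0, 0, 0], 0], [[0, 0, 0], 0], [[0, 0, 0], 0], [[0, 0, 0], 0]]' --claw 1

```text
t: 6.23
eef_pos: [524.7, 192.9, 116.4]
orientation: [-2.193, 2.247, -0.001]
wrist_force: [-1.3, -0.0, 4.8]
opening: 12.4
finger_force: 62.3
```

Gripped. Now pull about 125 mm (tool +y).

Emit:
servo_tool --plan '[[[0, 0.3, 0], 0], [[0, 0.4, 0], 0], [[0, 0.4, 0], 0], [[0, 0.4, 0], 0], [[0, 0.4, 0], 0], [[0, 0.4, 0], 0], [[0, 0.4, 0], 0], [[0, 0.2, 0], 0], [[0, 0.1, 0], 0], [[0, 0, 0], 0], [[0, 0, 0], 0]]'

```text
t: 7.15
eef_pos: [405.2, 196.4, 116.4]
orientation: [-2.193, 2.246, -0.001]
wrist_force: [-0.5, 0.2, 8.9]
opening: 12.8
finger_force: 63.1
```

Emit:
servo_tool --plan '[[[0, 0.05, 0], 0], [[0, 0, 0], 0], [[0, 0, 0], 0]]'

```text
t: 7.4
eef_pos: [404.6, 196.5, 116.4]
orientation: [-2.192, 2.245, -0.003]
wrist_force: [3.9, -0.7, 6.6]
opening: 12.7
finger_force: 62.7
```

Emit:
servo_tool --plan '[[[0, 0, 0], 0], [[0, 0, 0], 0], [[0, 0, 0], 0], [[0, 0, -0.5], 0], [[0, 0, -0.9], 0], [[0, 0, -1], 0], [[0, 0, -1], 0], [[0, 0, -0.6], 0], [[0, 0, 0], 0], [[0, 0, 0], 0]]' --claw 0.55

```text
t: 8.23
eef_pos: [402.2, 195.9, 276.1]
orientation: [-2.193, 2.247, 0.001]
wrist_force: [-0.1, -0.4, 0.4]
opening: 38.4
finger_force: 0.0
```

Run:
```python
from h import *
d=cam("wrist");cv2.imwrite("pics/w2.png",d["img"]);np.save("w2.npy",d,allow_pickle=True)
t=cam("top");np.save("t2.npy",t,allow_pickle=True)
cv2.imwrite("pics/t2.png",cv2.resize(t["img"][155:275,140:295],None,fx=5,fy=5,interpolation=cv2.INTER_CUBIC))
```

```text
(no output)
```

View pics/w2.png

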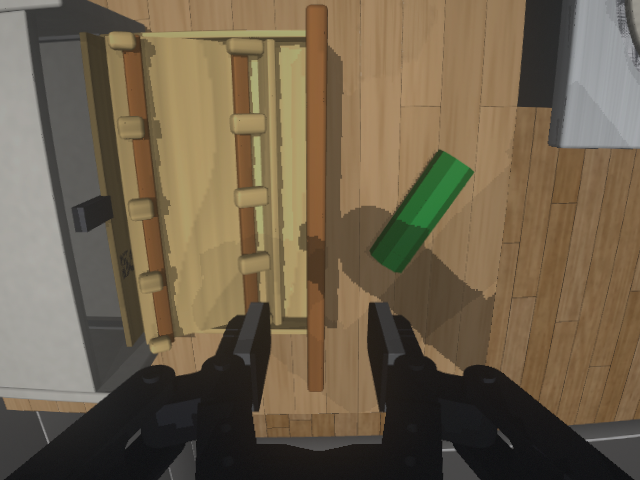

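The drawer is fully open. Upper blocks are at wrist pixels (122,41), (131,127), (143,209), (152,281), (160,345); lower ones at (245,47), (248,123), (251,196), (255,263). I'll read the top view to triangulate.

View pics/t2.png

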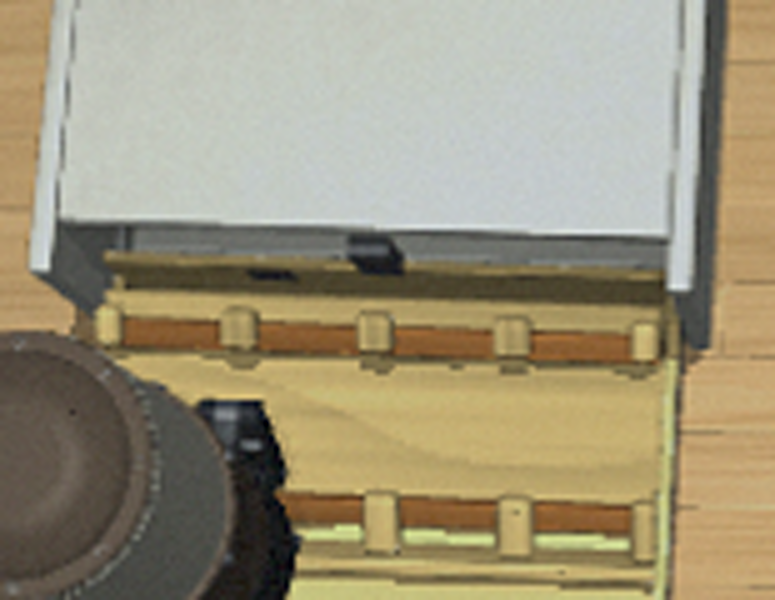

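Run:
```python
from h import *
from scipy.optimize import least_squares
w=np.load("w2.npy",allow_pickle=True).item();t=np.load("t2.npy",allow_pickle=True).item()
c30,s30=np.cos(np.pi/6),np.sin(np.pi/6)
def P(p,u,y,z): # chest-frame pocket origin p=(x,yoff,z); pocket coords u,z
    x=p[0]+u*c30-z*s30; h=p[2]+u*s30+z*c30
    return [*ch(x,p[1]+y),h]
Y=[-68,0,68]
wu=[(131,127),(143,209),(152,281)]; wl=[(248,123),(251,196),(255,263)]
cr=lambda a:[(u/5+140,v/5+155) for u,v in a]
tu=cr([(513,336),(376,332),(240,329)]); tl=cr([(515,526),(381,522)])
tr=cr([(580,347),(445,343),(308,338),(170,334)]); trl=cr([(582,519),(448,515)])
def f(p):
    r=[]
    h=p[3]
    r.append(proj(w,[P(p,53.5,y,h) for y in Y])-wu); r.append(proj(w,[P(p,-46.5,y,h) for y in Y])-wl)
    r.append(proj(t,[P(p,53.5,y,h) for y in Y])-tu); r.append(proj(t,[P(p,-46.5,y,h) for y in Y[:2]])-tl)
    r.append(proj(t,[P(p,45,y,-19) for y in(-102,-34,34,102)])-tr); r.append(proj(t,[P(p,-45,y,-19) for y in(-102,-34)])-trl)
    k=[1,1,3,3,3,3]
    return np.concatenate([(a*b).ravel() for a,b in zip(r,k)])
s=least_squares(f,[-90,0,70,-5],loss='soft_l1',f_scale=5);print(s.x.round(1),s.cost);r=f(s.x);print(r.round(0))
np.save("pocket.npy",s.x)
```

```text
[-63.8   2.9  66.9 -10.5] 22.40471412716984
[-0.  1. -2.  0. -0.  1. -1.  0. -0.  0. -0. -1. -2.  0. -2.  0. -1. -0.
 -0. -1. -0. -1.  1.  1.  0.  1.  1.  2.  3.  2.  1. -1.  1. -1.]
```

```bash
cat >> h.py <<'E'
from scipy.optimize import minimize
pk=np.load("pocket.npy")
def mills(d,near,thr=0):
    im=d["img"];b,g,r=[im[:,:,i].astype(int) for i in range(3)]
    out=[]
    hsv=cv2.cvtColor(im,cv2.COLOR_BGR2HSV)
    for n in near:
        u,v=proj(d,[n[0],n[1],19])[0].astype(int)
        m=np.zeros(im.shape[:2],np.uint8); S=(slice(max(v-36,0),v+37),slice(max(u-40,0),u+41))
        m[S]=((r+g+b)[S]<260)*255
        m=cv2.morphologyEx(m,cv2.MORPH_CLOSE,np.ones((5,5)))
        c=max(cv2.findContours(m,0,1)[0],key=cv2.contourArea)
        mm=np.zeros_like(m);cv2.drawContours(mm,[c],-1,255,-1)
        def sil(p):
            a=np.radians(p[2]);ax=np.array([np.cos(a),np.sin(a),0]);q=np.array([-ax[1],ax[0],0])
            X=[[p[0],p[1],19]+sx*62.5*ax+19/np.cos(np.pi/8)*(np.cos(k)*q+np.sin(k)*np.array([0,0,1])) for sx in(-1,1) for k in np.arange(8)*np.pi/4+np.pi/8]
            h=cv2.convexHull((proj(d,X)*16).astype(np.float32)).astype(np.int32)
            z=np.zeros_like(m);cv2.fillConvexPoly(z,h,255,cv2.LINE_AA,4);return z
        P=back(d,c.reshape(-1,2),22)[:,:2];(x,y),(w,h),an=cv2.minAreaRect(P.astype(np.float32))
        if w<h: an+=90
        cost=lambda p:np.abs(sil(p).astype(float)-mm).sum()/255
        s=minimize(cost,[x,y,an],method='Nelder-Mead',options=dict(initial_simplex=np.array([[x,y,an],[x+8,y,an],[x,y+8,an],[x,y,an+6]])))
        x,y,an=s.x; out.append((round(x,1),round(y,1),round((an+90)%180-90,1),int(cv2.contourArea(c)),round(s.fun)))
    return out
M0=[(577,-92),(607,-377),(403,-122),(424,-341)]
E
python3 - <<'E'
from h import *
d=cam("top");R=mills(d,M0)
for r in R: print(r)
x,y,a=R[0][:3]; go(x,y,200,a-180)
E
```

```text
(np.float64(579.0), np.float64(-93.6), np.float64(78.4), 762, 79)
(np.float64(607.5), np.float64(-376.6), np.float64(82.9), 828, 60)
(np.float64(402.6), np.float64(-121.9), np.float64(-67.1), 749, 73)
(np.float64(423.9), np.float64(-340.3), np.float64(79.8), 773, 67)
to [579. -94. 200.] yaw now -91.4 turn 1.70 units shift [ 6.17 -5.81  1.84] q6 -0.84
```

Emit:
servo_tool --plan '[[[0, 0, 0], 0.85], [[0, 0, 0], 0.85], [[0.7, -0.65, 0.2], 0], [[0.7, -0.65, 0.2], 0], [[0.7, -0.65, 0.2], 0], [[0.7, -0.65, 0.2], 0], [[0.7, -0.65, 0.2], 0], [[0.7, -0.65, 0.2], 0], [[0.7, -0.65, 0.2], 0], [[0.7, -0.65, 0.2], 0], [[0.57, -0.61, 0.24], 0], [[0, 0, 0], 0], [[0, 0, 0], 0]]' --claw 0

```text
t: 9.47
eef_pos: [579.4, -94.5, 198.1]
orientation: [1.978, -2.434, -0.006]
wrist_force: [0.1, 0.4, 0.7]
opening: 85.5
finger_force: 0.0
```

```bash
python3 -c "
from h import *
go(579,-93.6,6,78.4-180); print(env.sense()['wrist_torque'])"
```

```text
to [579. -94.   6.] yaw now -101.8 turn -0.03 units shift [-0.03 -0.02  4.8 ] q6 -0.32
[ 0.02033856  0.04938636 -0.03231983]
```

Emit:
servo_tool --plan '[[[0, 0, 0.9], 0], [[0, 0, 0.9], 0], [[0, 0, 0.9], 0], [[0, 0, 0.9], 0], [[0, 0, 0.8], 0], [[0, 0, 0.4], 0], [[0, 0, 0.03], 0], [[0, 0, 0], 0]]'

```text
t: 10.13
eef_pos: [579.3, -92.2, 7.7]
orientation: [1.986, -2.431, -0.002]
wrist_force: [-0.1, -0.5, -0.3]
opening: 85.0
finger_force: 0.0
```

Emit:
servo_tool --plan '[[[0, 0, 0], 0], [[0, 0, 0], 0], [[0, 0, 0], 0], [[0, 0, 0], 0], [[0, 0, 0], 0], [[0, 0, 0], 0]]' --claw 1

```text
t: 10.63
eef_pos: [581.2, -92.8, 10.2]
orientation: [-1.985, 2.432, -0.003]
wrist_force: [-0.3, 0.7, 7.6]
opening: 36.8
finger_force: 62.2
```

Emit:
servo_tool --plan '[[[0, 0, -0.5], 0], [[0, 0, -0.7], 0], [[0, 0, -0.7], 0], [[0, 0, -0.6], 0], [[0, 0, 0], 0], [[0, 0, 0], 0], [[0, 0, 0], 0], [[0, 0, 0], 0]]'

```text
t: 11.3
eef_pos: [578.5, -92.9, 106.3]
orientation: [1.983, -2.432, -0.005]
wrist_force: [-0.4, -0.0, -3.2]
opening: 36.5
finger_force: 61.2
```

Run:
```python
from h import *
for i in range(4):
    s=env.sense();R=Rn.from_rotvec(s["orientation"]).as_matrix();print(s["t"],(R.T@s["wrist_torque"]).round(3),(R.T@s["wrist_force"]).round(2))
    d=cam("wrist" if i==0 else "top")
    if i==0: cv2.imwrite("pics/w3.png",d["img"])
```

```text
11.3 [-0.042  0.135  0.008] [0.09 0.39 3.19]
11.35 [0.014 0.115 0.007] [0.13 0.7  3.1 ]
11.4 [0.002 0.088 0.007] [-0.83 -0.44  2.85]
11.45 [ 0.066  0.063 -0.044] [0.18 0.24 3.72]
```

View pics/w3.png

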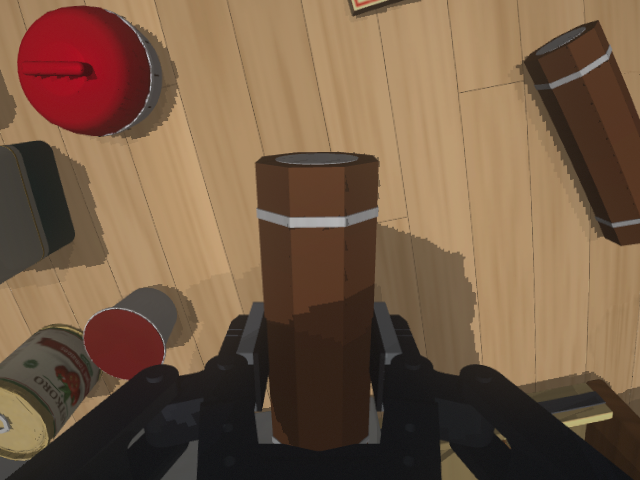

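The mill is held in the wrist view, with its far end band at (317,215). Mean tool torque y is about +0.1 N m at 3 N, so the balance point is about 30 mm toward tool −x and the heavy end is on the tool −x side.

```bash
cat >> h.py <<'E'
def pocket(n,heavy,z=190,dx=4):
    "heavy: sign of tool x end that is heavy"
    x,y=ch(pk[0]+dx,pk[1]+170-68*n); go(x,y,z,-1.4 if heavy<0 else 178.6)
E
python3 -c "
from h import *
pocket(1,-1)"
```

```text
to [510. 298. 190.] yaw now -101.6 turn -16.70 units shift [-1.99 -9.72 -2.07] q6 -0.32
```

Emit:
servo_tool --plan '[[[0, 0, -0.5], -0.98], [[0, 0, -0.5], -0.98], [[0, 0, -0.5], -0.98], [[0, 0, -0.5], -0.98], [[0, 0, -0.1], -0.98], [[0, 0, 0], -0.98], [[0, 0, 0], -0.98], [[0, 0, 0], -0.98], [[0, 0, 0], -0.98], [[0, 0, 0], -0.98], [[0, 0, 0], -0.98], [[0, 0, 0], -0.98], [[0, 0, 0], -0.98], [[0, 0, 0], -0.98], [[0, 0, 0], -0.98], [[0, 0, 0], -0.98], [[0, 0, 0], -0.98], [[0, 0, 0], 0]]'

```text
t: 13.0
eef_pos: [580.1, -92.8, 191.9]
orientation: [-3.141, 0.043, 0.001]
wrist_force: [1.3, -0.6, -3.5]
opening: 36.9
finger_force: 61.1
```

Emit:
servo_tool --plan '[[[-0.1, -0.5, 0], 0], [[-0.15, -0.75, 0], 0], [[-0.15, -0.75, 0], 0], [[-0.15, -0.75, 0], 0], [[-0.15, -0.75, 0], 0], [[-0.15, -0.75, 0], 0], [[-0.15, -0.75, 0], 0], [[-0.15, -0.75, 0], 0], [[-0.15, -0.75, 0], 0], [[-0.15, -0.75, 0], 0], [[-0.15, -0.75, 0], 0], [[-0.15, -0.75, 0], 0], [[-0.15, -0.75, 0], 0], [[-0.1, -0.25, 0], 0], [[0, 0, 0], 0], [[0, 0, 0], 0]]'

```text
t: 14.33
eef_pos: [510.9, 299.5, 191.9]
orientation: [3.14, -0.046, -0.002]
wrist_force: [-0.1, -0.4, -3.6]
opening: 36.9
finger_force: 61.3
```

Run:
```python
from h import *
pocket(1,-1,90)
s=env.sense();R=Rn.from_rotvec(s["orientation"]).as_matrix();print((R.T@s["wrist_torque"]).round(3),s["opening"],s["finger_force"])
d=cam("side");cv2.imwrite("pics/s1.png",cv2.resize(d["img"][190:430,140:400],None,fx=2.3,fy=2.3))
```

```text
to [510. 298.  90.] yaw now -1.7 turn -0.04 units shift [-0.03  0.04  2.55] q6 0.74
[-0.027  0.145  0.011] 36.86107556764526 61.27387169748545
```

View pics/s1.png

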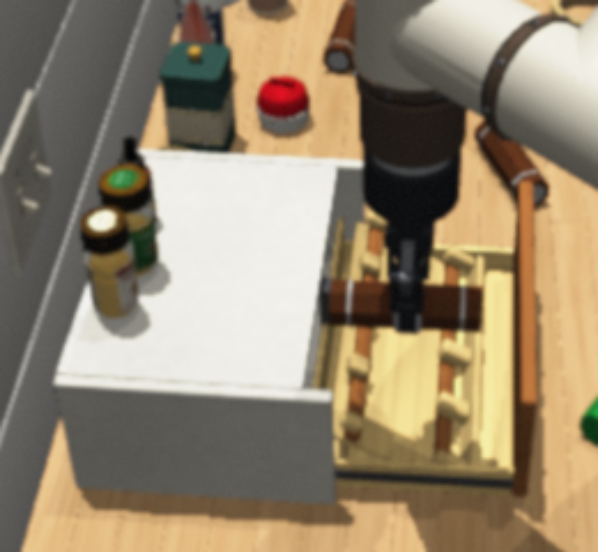

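The mill is held level at crop (400,302) above the rack, heavy end toward the robot. Lowering it onto the upper bar.

Emit:
servo_tool --plan '[[[0, 0, 0.6], 0], [[0, 0, 0.7], 0], [[0, 0, 0.7], 0], [[0, 0, 0.5], 0], [[0, 0, 0.1], 0], [[0, 0, 0.1], 0], [[0, 0, 0.1], 0], [[0, 0, 0.1], 0], [[0, 0, 0], 0]]'

```text
t: 15.13
eef_pos: [513.7, 298.8, 79.7]
orientation: [-3.14, 0.047, -0.007]
wrist_force: [0.4, -4.1, 4.0]
opening: 36.5
finger_force: 62.7
```

Emit:
servo_tool --plan '[[[0, 0, 0.1], 0], [[0, 0, 0.1], 0], [[0, 0, 0.1], 0], [[0, 0, 0], 0], [[0, 0, 0], 0]]'

```text
t: 15.55
eef_pos: [513.8, 299.8, 67.7]
orientation: [-3.138, 0.046, -0.008]
wrist_force: [0.9, -2.4, 4.8]
opening: 36.7
finger_force: 63.2
```

It yields and rotates in the pads. Continuing to about z 57.

Emit:
servo_tool --plan '[[[0, 0, 0.1], 0], [[0, 0, 0.1], 0], [[0, 0, 0.07], 0], [[0, 0, 0], 0], [[0, 0, 0], 0]]'

```text
t: 15.97
eef_pos: [515.3, 300.7, 59.6]
orientation: [-3.137, 0.042, -0.014]
wrist_force: [-0.4, -3.5, 17.4]
opening: 36.9
finger_force: 65.0
```

Emit:
servo_tool --plan '[[[0, 0, -0.05], 0], [[0, 0, 0], 0], [[0, 0, 0], 0], [[0, 0, 0], 0], [[0, 0, 0], 0], [[0, 0, -0.5], 0], [[0, 0, -0.8], 0], [[0, 0, -0.9], 0], [[0, 0, -0.9], 0], [[0, 0, -0.4], 0], [[0, 0, 0], 0]]' --claw 0.38

```text
t: 16.88
eef_pos: [513.5, 301.0, 200.8]
orientation: [-3.135, 0.043, -0.012]
wrist_force: [0.6, 0.8, 0.7]
opening: 53.1
finger_force: 0.0
```

Run:
```python
from h import *
d=cam("side");cv2.imwrite("pics/s2.png",cv2.resize(d["img"][190:430,140:400],None,fx=2.3,fy=2.3))
R=mills(cam("top"),M0[1:])
for r in R: print(r)
x,y,a=R[1][:3]; go(x,y,200,a);go(x,y,200,a-180)
```

```text
(np.float64(607.5), np.float64(-377.0), np.float64(82.6), 808, 69)
(np.float64(402.9), np.float64(-121.9), np.float64(-67.6), 747, 73)
(np.float64(424.2), np.float64(-340.2), np.float64(79.5), 770, 69)
to [ 403. -122.  200.] yaw now -1.7 turn 10.99 units shift [ 8.71  6.52 -0.11] q6 0.74
to [ 403. -122.  200.] yaw now -1.7 turn -19.01 units shift [-8.71 -6.52 -0.11] q6 0.74
```

View pics/s2.png

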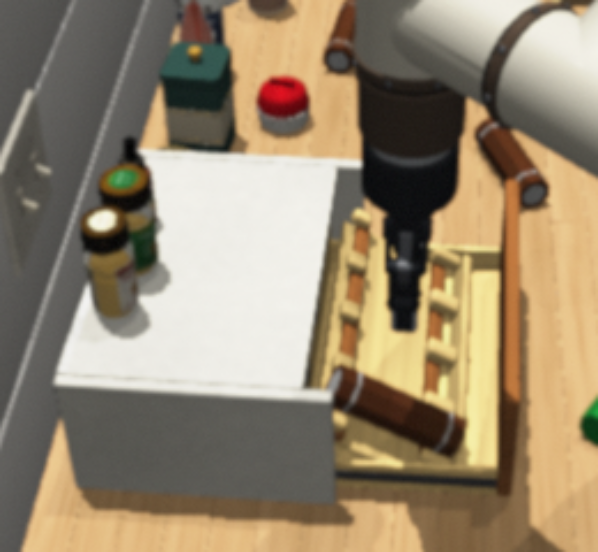

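The mill lies in the leftmost pocket, at crop (400,410), with its lower end at the lip. The drawer has crept in by about 10–15 mm, so I'll draw it out again with shut fingers behind the board.

```bash
python3 -c "
from h import *
go(*ch(-121,0),200,-1.4);go(*ch(-121,0),115,-1.4)
d=np.load('t2.npy',allow_pickle=True).item();t=cam('top')
# board top edge: row profile at y=-60 col
for n,D in(('old',d),('new',t)):
  for xx in range(-180,-125,4):
    u,v=proj(D,[*ch(xx,-120),138])[0].round().astype(int); print(xx,D['img'][v,u],end=' ')
  print()
"
```

```text
to [446. 194. 200.] yaw now -1.7 turn -0.04 units shift [-1.57  2.67 -0.11] q6 0.74
to [446. 194. 115.] yaw now -1.7 turn -0.04 units shift [-1.57  2.67  2.02] q6 0.74
-180 [48 72 88] -176 [10 29 48] -172 [20 32 48] -168 [ 41  83 122] -164 [ 55 106 160] -160 [ 57 110 164] -156 [ 71 117 154] -152 [112 177 198] -148 [124 192 197] -144 [129 195 199] -140 [ 73 108 122] -136 [115 175 189] -132 [118 179 201] -128 [ 81 121 140] 
-180 [ 73 100 118] -176 [59 83 96] -172 [ 74 101 122] -168 [ 77 108 127] -164 [18 36 51] -160 [19 32 47] -156 [10 32 42] -152 [ 56 107 158] -148 [ 55 107 162] -144 [ 57 111 164] -140 [117 183 201] -136 [127 195 198] -132 [127 195 200] -128 [ 69 107 121]
```

Emit:
servo_tool --plan '[[[-0.52, 0.89, 0], 0], [[-0.52, 0.89, 0], 0], [[-0.53, 0.89, 0], 0], [[0, 0, 0], 0], [[0, 0, 0], 0], [[0, 0, 0.7], 0], [[0, 0, 0.7], 0], [[0, 0, 0.6], 0], [[0, 0, 0], 0], [[-0.2, 0, 0], 0], [[-0.2, 0, 0], 0], [[-0.15, 0, 0], 0], [[-0.1, 0, 0], 0], [[0, 0, 0], 0], [[0, 0, 0], 0]]' --claw 1

```text
t: 18.28
eef_pos: [422.6, 196.5, 117.6]
orientation: [-3.137, 0.041, -0.013]
wrist_force: [12.3, -2.4, -7.4]
opening: -0.2
finger_force: 6.0
```

Emit:
servo_tool --plan '[[[0.1, 0, 0], 0], [[0.1, 0, 0], 0], [[0, 0, -0.6], 0], [[0, 0, -0.8], 0], [[0, 0, -0.7], 0.9], [[0, 0, 0], 0.92], [[0, 0, 0], 0.92], [[0, 0, 0], 0.92], [[0, 0, 0], 0.92], [[0, 0, 0], 0.92], [[0, 0, 0], 0.92], [[0, 0, 0], 0.92], [[0, 0, 0], 0.92], [[0, 0, 0], 0.92], [[0, 0, 0], 0.92], [[0, 0, 0], 0.92], [[0, 0, 0], 0]]' --claw 0

```text
t: 19.7
eef_pos: [427.3, 194.9, 200.4]
orientation: [-2.606, 1.753, 0.0]
wrist_force: [-0.1, -0.6, 0.3]
opening: 85.1
finger_force: 0.0
```

```bash
python3 -c "
from h import *
go(402.9,-121.9,200,-67.6)
t=cam('top');print(mills(t,M0[2:3]))
for xx in range(-176,-140,3):
    u,v=proj(t,[*ch(xx,-120),138])[0].round().astype(int); print(xx,t['img'][v,u],end=' ')
"
```

```text
to [ 403. -122.  200.] yaw now -67.8 turn -0.04 units shift [7.09 3.58 0.  ] q6 -0.39
[(np.float64(402.7), np.float64(-121.7), np.float64(-67.0), 748, 73)]
-176 [24 39 52] -173 [31 39 56] -170 [13 28 39] -167 [ 46  85 127] -164 [ 53 105 157] -161 [ 63 111 167] -158 [ 60 113 169] -155 [119 182 197] -152 [114 176 197] -149 [123 189 197] -146 [127 191 199] -143 [127 192 203]
```

Emit:
servo_tool --plan '[[[0.8, 0.4, 0], 0], [[0.8, 0.4, 0], 0], [[0.8, 0.4, 0], 0], [[0.8, 0.4, 0], 0], [[0.8, 0.4, 0], 0], [[0.8, 0.4, 0], 0], [[0.8, 0.4, 0], 0], [[0.8, 0.4, 0], 0], [[0.69, 0.38, 0], 0], [[0, 0, 0], 0], [[0, 0, 0.9], 0], [[0, 0, 0.9], 0], [[0, 0, 0.9], 0], [[0, 0, 0.9], 0], [[0, 0, 0.8], 0], [[0, 0, 0.35], 0], [[0, 0, 0.1], 0], [[0, 0, 0], 0]]'

```text
t: 21.25
eef_pos: [402.1, -121.6, 5.1]
orientation: [2.609, -1.748, -0.003]
wrist_force: [-0.6, -0.1, 1.2]
opening: 85.2
finger_force: 0.0
```

Emit:
servo_tool --plan '[[[0, 0, 0], 0], [[0, 0, 0], 0], [[0, 0, 0], 0], [[0, 0, 0], 0], [[0, 0, 0], 0], [[0, 0, 0], 0]]' --claw 1

```text
t: 21.75
eef_pos: [403.3, -121.8, 7.0]
orientation: [-2.607, 1.75, -0.003]
wrist_force: [-1.8, 1.5, 7.9]
opening: 36.7
finger_force: 60.5
```

Emit:
servo_tool --plan '[[[0, 0, -0.5], 0], [[0, 0, -0.8], 0], [[0, 0, -0.9], 0], [[0, 0, -0.9], 0], [[0, 0, -0.9], 0], [[0, 0, -0.6], 0], [[0, 0, 0], 0], [[0, 0, 0], 0], [[0, 0, 0], 0], [[0, 0, 0], 0]]'

```text
t: 22.58
eef_pos: [400.7, -121.8, 187.8]
orientation: [2.606, -1.751, -0.006]
wrist_force: [0.7, -0.1, -4.2]
opening: 36.6
finger_force: 61.8
```

```bash
cat >> h.py <<'E'
def feel(n=6):
    T=[];F=[]
    for i in range(n):
        s=env.sense();R=Rn.from_rotvec(s["orientation"]).as_matrix();T.append(R.T@s["wrist_torque"]);F.append(R.T@s["wrist_force"]); imaging.get_image("top")
    t,f=np.mean(T,0),np.mean(F,0);print("torque",t.round(3),"force",f.round(2),"heavy offset along tool x mm %.0f"%(-t[1]/f[2]*1000)); return 1 if t[1]<0 else -1
E
python3 -c "
from h import *
h=feel();pocket(2,h)"
```

```text
torque [-0.009 -0.093 -0.009] force [-0.35 -0.15  3.29] heavy offset along tool x mm 28
to [508. 230. 190.] yaw now -67.8 turn 18.94 units shift [-2.43  8.85 -0.03] q6 0.29
```

Heavy end is at tool +x (28 mm).

Emit:
servo_tool --plan '[[[0, 0, 0], 0.95], [[0, 0, 0], 0.95], [[0, 0, 0], 0.95], [[0, 0, 0], 0.95], [[0, 0, 0], 0.95], [[0, 0, 0], 0.95], [[0, 0, 0], 0.95], [[0, 0, 0], 0.95], [[0, 0, 0], 0.95], [[0, 0, 0], 0.95], [[0, 0, 0], 0.95], [[0, 0, 0], 0.95], [[0, 0, 0], 0.95], [[0, 0, 0], 0.95], [[0, 0, 0], 0.95], [[0, 0, 0], 0.95], [[0, 0, 0], 0.95], [[0, 0, 0], 0.95], [[0, 0, 0], 0.95], [[0, 0, 0], 0.9]]'

```text
t: 24.55
eef_pos: [402.6, -121.9, 189.5]
orientation: [-0.047, -3.141, 0.0]
wrist_force: [-1.1, -0.5, -3.4]
opening: 36.8
finger_force: 61.7
```

Emit:
servo_tool --plan '[[[-0.15, 0.5, 0], 0], [[-0.2, 0.75, 0], 0], [[-0.2, 0.75, 0], 0], [[-0.2, 0.75, 0], 0], [[-0.2, 0.75, 0], 0], [[-0.2, 0.75, 0], 0], [[-0.2, 0.75, 0], 0], [[-0.2, 0.75, 0], 0], [[-0.2, 0.75, 0], 0], [[-0.2, 0.75, 0], 0], [[-0.2, 0.75, 0], 0], [[-0.2, 0.75, 0], 0], [[-0.08, 0.1, 0], 0], [[0, 0, 0], 0], [[0, 0, 0], 0]]'

```text
t: 25.8
eef_pos: [508.2, 229.2, 188.8]
orientation: [-0.04, -3.14, 0.002]
wrist_force: [-0.6, 0.1, -3.3]
opening: 36.8
finger_force: 61.9
```

```bash
python3 -c "
from h import *
s=env.sense();print(s['opening'],s['wrist_force']);pocket(2,1,80)"
```

```text
36.82016361190358 [-0.61089164  0.14367098 -3.28379396]
to [508. 230.  80.] yaw now 178.6 turn -0.01 units shift [-0.    0.01  2.72] q6 -2.31
```

Emit:
servo_tool --plan '[[[0, 0, 0.6], 0], [[0, 0, 0.7], 0], [[0, 0, 0.7], 0], [[0, 0, 0.5], 0], [[0, 0, 0.2], 0], [[0, 0, 0.1], 0], [[0, 0, 0.1], 0], [[0, 0, 0.1], 0], [[0, 0, 0.1], 0], [[0, 0, 0], 0], [[0, 0, 0], 0]]'

```text
t: 26.72
eef_pos: [510.3, 229.4, 68.5]
orientation: [0.041, 3.137, 0.003]
wrist_force: [0.5, -3.8, 4.2]
opening: 36.5
finger_force: 64.2
```

```bash
cat >> h.py <<'E'
def drawer(t):
    xs=np.arange(-185,-120,1.)
    c=[t["img"][tuple(proj(t,[*ch(x,-120),138])[0].round().astype(int)[::-1])].astype(int) for x in xs]
    m=[(r>110)&(b<80) for b,g,r in c]; print("drawer ~",round(7-xs[np.array(m)].mean()))
E
python3 -c "
from h import *
drawer(cam('top'))"
```

```text
drawer ~ 157
```

Emit:
servo_tool --plan '[[[-0.1, 0, 0.07], 0], [[-0.08, 0, 0.07], 0], [[0, 0, 0.06], 0], [[0, 0, 0], 0], [[0, 0, 0], 0]]'

```text
t: 27.18
eef_pos: [520.2, 229.8, 63.6]
orientation: [0.037, 3.131, 0.005]
wrist_force: [1.4, -7.0, 19.8]
opening: 36.9
finger_force: 66.7
```

Emit:
servo_tool --plan '[[[0, 0, 0], 0], [[0, 0, 0], 0], [[0, 0, 0], 0], [[0, 0, 0], 0], [[0, 0, 0], 0], [[0, 0, -0.5], 0], [[0, 0, -0.8], 0], [[0, 0, -0.9], 0], [[0, 0, -0.9], 0], [[0, 0, -0.4], 0], [[0, 0, 0], 0]]' --claw 0.38

```text
t: 28.1
eef_pos: [517.9, 230.9, 202.6]
orientation: [0.038, 3.133, 0.008]
wrist_force: [0.3, -0.6, 0.5]
opening: 52.6
finger_force: 0.0
```

Run:
```python
from h import *
w=cam("wrist")["img"]; s=cam("side")["img"][190:430,140:400]
cv2.imwrite("pics/c1.png",np.hstack([cv2.resize(s,(400,369)),cv2.resize(w,(400,369))]))
t=cam("top");drawer(t);print(mills(t,[M0[1],M0[3]]));go(*ch(-121,0),200,178.6)
```

```text
drawer ~ 161
[(np.float64(607.4), np.float64(-376.9), np.float64(83.1), 818, 61), (np.float64(424.2), np.float64(-340.1), np.float64(79.5), 774, 66)]
to [446. 194. 200.] yaw now 178.5 turn -0.01 units shift [ 1.71 -0.91 -0.08] q6 -2.30
```

View pics/c1.png

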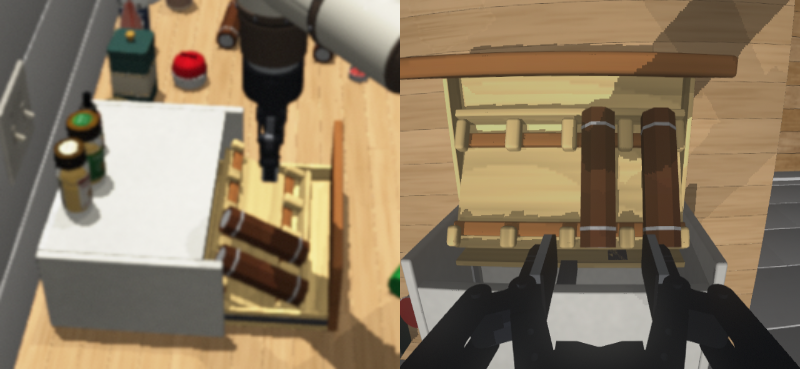

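Both mills lie square in pockets 1 and 2 against the lip: upper bands are level at composite (598,230) and (660,230). Drawing the drawer out again.

Emit:
servo_tool --plan '[[[0.6, -0.3, 0], 0], [[0.6, -0.3, 0], 0], [[0.66, -0.31, 0], 0], [[0, 0, 0], 0], [[0, 0, 0], 0], [[0, 0, 0], 0], [[0, 0, 0.7], 0], [[0, 0, 0.7], 0], [[0, 0, 0.7], 0], [[0, 0, 0], 0], [[0.2, 0, 0], 0], [[0.15, 0, 0], 0], [[0.1, 0, 0], 0], [[0.05, 0, 0], 0], [[0, 0, 0], 0], [[0, 0, 0], 0]]' --claw 1

```text
t: 29.58
eef_pos: [422.6, 196.3, 115.3]
orientation: [0.038, 3.135, 0.005]
wrist_force: [9.1, -2.3, -5.6]
opening: 0.1
finger_force: 4.5
```

Emit:
servo_tool --plan '[[[-0.1, 0, 0], 0], [[-0.1, 0, 0], 0], [[0, 0, -0.6], 0], [[0, 0, -0.8], 0], [[0, 0, -0.8], 0], [[0, 0, 0], 0]]' --claw 0

```text
t: 30.08
eef_pos: [431.7, 197.5, 208.9]
orientation: [0.037, 3.13, 0.013]
wrist_force: [1.2, 1.0, 0.4]
opening: 72.4
finger_force: 0.0
```

Run:
```python
from h import *
t=cam("top");drawer(t);go(424.2,-340.1,200,79.5)
```

```text
drawer ~ 164
to [ 424. -340.  200.] yaw now 178.6 turn 16.51 units shift [-13.22   2.3    0.06] q6 -2.37
```

Emit:
servo_tool --plan '[[[0, 0, 0], -0.96], [[0, 0, 0], -0.96], [[0, 0, 0], -0.96], [[0, 0, 0], -0.96], [[0, 0, 0], -0.96], [[0, 0, 0], -0.96], [[0, 0, 0], -0.96], [[0, 0, 0], -0.96], [[0, 0, 0], -0.96], [[0, 0, 0], -0.96], [[0, 0, 0], -0.96], [[0, 0, 0], -0.96], [[0, 0, 0], -0.96], [[0, 0, 0], -0.96], [[0, 0, 0], 0]]'

```text
t: 31.38
eef_pos: [427.8, 194.9, 201.2]
orientation: [2.003, -2.418, -0.001]
wrist_force: [-0.2, 0.3, -0.5]
opening: 85.4
finger_force: 0.0
```

Emit:
servo_tool --plan '[[[0.8, -0.14, 0], 0], [[0.8, -0.14, 0], 0], [[0.8, -0.14, 0], 0], [[0.8, -0.14, 0], 0], [[0.8, -0.14, 0], 0], [[0.8, -0.14, 0], 0], [[0.8, -0.14, 0], 0], [[0.8, -0.14, 0], 0], [[0.8, -0.14, 0], 0], [[0.8, -0.14, 0], 0], [[0.8, -0.14, 0], 0], [[0.8, -0.14, 0], 0], [[0.8, -0.14, 0], 0], [[0.8, -0.14, 0], 0], [[0.8, -0.14, 0], 0], [[0.8, -0.14, 0], 0], [[0.42, -0.06, 0], 0], [[0, 0, 0], 0], [[0, 0, 0], 0]]'

```text
t: 32.97
eef_pos: [418.9, -341.8, 200.8]
orientation: [1.997, -2.425, -0.003]
wrist_force: [-0.0, 0.3, -0.8]
opening: 85.3
finger_force: 0.0
```

Run:
```python
from h import *
go(424.2,-340.1,5,-100.5)
```

```text
to [ 424. -340.    5.] yaw now -101.1 turn -0.09 units shift [-0.06 -0.13  4.9 ] q6 0.19
```

Emit:
servo_tool --plan '[[[-0.06, -0.13, 0.9], -0.09], [[0, 0, 0.9], 0], [[0, 0, 0.9], 0], [[0, 0, 0.9], 0], [[0, 0, 0.8], 0], [[0, 0, 0.4], 0], [[0, 0, 0.1], 0], [[0, 0, 0], 0]]'

```text
t: 33.63
eef_pos: [424.7, -338.8, 4.9]
orientation: [2.014, -2.41, -0.004]
wrist_force: [0.5, -0.2, 1.1]
opening: 85.2
finger_force: 0.0
```

Emit:
servo_tool --plan '[[[0, 0, 0], 0], [[0, 0, 0], 0], [[0, 0, 0], 0], [[0, 0, 0], 0], [[0, 0, 0], 0], [[0, 0, 0], 0]]' --claw 1

```text
t: 34.13
eef_pos: [425.7, -340.4, 7.3]
orientation: [-2.013, 2.411, -0.003]
wrist_force: [-1.2, 2.2, 7.1]
opening: 36.7
finger_force: 62.3
```

Emit:
servo_tool --plan '[[[0, 0, -0.5], 0], [[0, 0, -0.8], 0], [[0, 0, -0.9], 0], [[0, 0, -0.9], 0], [[0, 0, -0.9], 0], [[0, 0, -0.6], 0], [[0, 0, 0], 0], [[0, 0, 0], 0], [[0, 0, 0], 0], [[0, 0, 0], 0]]'

```text
t: 34.97
eef_pos: [423.6, -339.3, 187.3]
orientation: [2.012, -2.411, -0.008]
wrist_force: [-0.1, -0.2, -3.1]
opening: 36.6
finger_force: 61.6
```

```bash
python3 -c "
from h import *
h=feel();pocket(3,h,dx=10)"
```

```text
torque [-0.002 -0.097  0.024] force [ 0.11 -0.06  3.24] heavy offset along tool x mm 30
to [512. 162. 190.] yaw now -100.3 turn 13.52 units shift [-1.88 12.59 -0.02] q6 0.20
```

Emit:
servo_tool --plan '[[[0, 0, 0], 0.96], [[0, 0, 0], 0.96], [[0, 0, 0], 0.96], [[0, 0, 0], 0.96], [[0, 0, 0], 0.96], [[0, 0, 0], 0.96], [[0, 0, 0], 0.96], [[0, 0, 0], 0.96], [[0, 0, 0], 0.96], [[0, 0, 0], 0.96], [[0, 0, 0], 0.96], [[0, 0, 0], 0.96], [[0, 0, 0], 0.96], [[0, 0, 0], 0.96], [[0, 0, 0], 0.08]]'

```text
t: 36.52
eef_pos: [425.3, -340.2, 189.6]
orientation: [0.042, 3.141, -0.0]
wrist_force: [0.6, -0.2, -2.8]
opening: 36.3
finger_force: 61.5
```

Emit:
servo_tool --plan '[[[-0.1, 0.5, 0], 0], [[-0.12, 0.8, 0], 0], [[-0.12, 0.8, 0], 0], [[-0.12, 0.8, 0], 0], [[-0.12, 0.8, 0], 0], [[-0.12, 0.8, 0], 0], [[-0.12, 0.8, 0], 0], [[-0.12, 0.8, 0], 0], [[-0.12, 0.8, 0], 0], [[-0.12, 0.8, 0], 0], [[-0.12, 0.8, 0], 0], [[-0.12, 0.8, 0], 0], [[-0.12, 0.8, 0], 0], [[-0.12, 0.8, 0], 0], [[-0.12, 0.8, 0], 0], [[-0.12, 0.8, 0], 0], [[0, 0.09, 0], 0], [[0, 0, 0], 0], [[0, 0, 0], 0]]'

```text
t: 38.1
eef_pos: [513.0, 161.3, 189.3]
orientation: [-0.035, -3.14, 0.001]
wrist_force: [-0.2, -0.2, -2.8]
opening: 36.8
finger_force: 61.7
```

```bash
python3 -c "
from h import *
s=env.sense();print(s['opening'],s['wrist_force']);pocket(3,1,80,dx=10)"
```

```text
36.7752238393226 [-0.15307941 -0.24643047 -2.827825  ]
to [512. 162.  80.] yaw now 178.7 turn 0.02 units shift [0.01 0.01 2.73] q6 -2.20
```

Lower with a small inward shift (world +x = tool −x) toward the end, as before.

Emit:
servo_tool --plan '[[[0, 0, 0.6], 0], [[0, 0, 0.7], 0], [[0, 0, 0.7], 0], [[0, 0, 0.5], 0], [[0, 0, 0.2], 0], [[0, 0, 0.1], 0], [[0, 0, 0.1], 0], [[-0.05, 0, 0.1], 0], [[-0.05, 0, 0.1], 0], [[-0.05, 0, 0.07], 0], [[0, 0, 0.06], 0], [[0, 0, 0], 0], [[0, 0, 0], 0]]'

```text
t: 39.18
eef_pos: [522.2, 161.4, 63.5]
orientation: [0.038, 3.135, 0.004]
wrist_force: [0.9, -1.7, 4.8]
opening: 36.9
finger_force: 65.1
```

Emit:
servo_tool --plan '[[[0, 0, 0], 0], [[0, 0, 0], 0], [[0, 0, 0], 0], [[0, 0, 0], 0], [[0, 0, 0], 0], [[0, 0, -0.5], 0], [[0, 0, -0.8], 0], [[0, 0, -0.9], 0], [[0, 0, -0.9], 0], [[0, 0, -0.4], 0], [[0, 0, 0], 0]]' --claw 0.4

```text
t: 40.1
eef_pos: [521.7, 162.5, 205.5]
orientation: [0.037, 3.133, 0.007]
wrist_force: [0.3, -0.0, 0.2]
opening: 51.6
finger_force: 0.0
```

Run:
```python
from h import *
w=cam("wrist")["img"]; s=cam("side")["img"][190:430,140:400]
cv2.imwrite("pics/c2.png",np.hstack([cv2.resize(s,(400,369)),cv2.resize(w,(400,369))]))
t=cam("top");drawer(t);print(mills(t,[M0[1]]));go(*ch(-121,0),200,178.6)
```

```text
drawer ~ 158
[(np.float64(607.4), np.float64(-376.7), np.float64(82.9), 822, 60)]
to [446. 194. 200.] yaw now 178.6 turn -0.00 units shift [ 1.84  0.78 -0.01] q6 -2.19
```

View pics/c2.png

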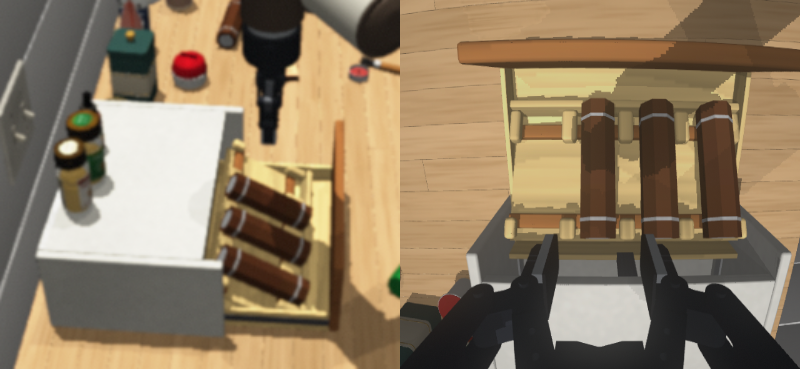

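Three mills lie in pockets 1–3, with bands level at composite rows 215–225. Pull the drawer out once more, then fetch the last mill.

Emit:
servo_tool --plan '[[[0.6, 0.26, 0], 0], [[0.6, 0.26, 0], 0], [[0.7, 0.26, 0], 0], [[0, 0, 0], 0], [[0, 0, 0], 0], [[0, 0, 0], 0], [[0, 0, 0.7], 0], [[0, 0, 0.7], 0], [[0, 0, 0.75], 0], [[0, 0, 0], 0], [[0.2, 0, 0], 0], [[0.15, 0, 0], 0], [[0.1, 0, 0], 0], [[0.05, 0, 0], 0], [[0, 0, 0], 0], [[0, 0, 0], 0]]' --claw 1

```text
t: 41.58
eef_pos: [424.4, 195.3, 115.6]
orientation: [0.038, 3.14, 0.002]
wrist_force: [-0.1, 0.0, 0.6]
opening: 0.3
finger_force: 0.0
```

Emit:
servo_tool --plan '[[[-0.1, 0, 0], 0], [[-0.1, 0, 0], 0], [[0, 0, -0.6], 0], [[0, 0, -0.8], 0], [[0, 0, -0.8], 0], [[0, 0, 0], -0.95], [[0, 0, 0], -0.95], [[0, 0, 0], -0.95], [[0, 0, 0], -0.95], [[0, 0, 0], -0.95], [[0, 0, 0], -0.95], [[0, 0, 0], -0.95], [[0, 0, 0], -0.95], [[0, 0, 0], -0.95], [[0, 0, 0], -0.95], [[0, 0, 0], -0.95], [[0, 0, 0], -0.95], [[0, 0, 0], -0.95], [[0, 0, 0], -0.95], [[0, 0, 0], 0]]' --claw 0

```text
t: 43.25
eef_pos: [432.6, 194.6, 202.5]
orientation: [1.987, -2.433, 0.0]
wrist_force: [0.7, 0.4, 1.1]
opening: 85.3
finger_force: 0.0
```

Run:
```python
from h import *
t=cam("top");drawer(t);m=mills(t,[M0[1]])[0];print(m);go(m[0],m[1],200,m[2]-180)
```

```text
drawer ~ 164
(np.float64(607.3), np.float64(-376.7), np.float64(83.1), 825, 59)
to [ 607. -377.  200.] yaw now -101.7 turn -0.81 units shift [13.65 -6.05  0.06] q6 -0.97
```

Emit:
servo_tool --plan '[[[0, 0, 0], -0.81], [[0.8, -0.36, 0], 0], [[0.8, -0.36, 0], 0], [[0.8, -0.36, 0], 0], [[0.8, -0.36, 0], 0], [[0.8, -0.36, 0], 0], [[0.8, -0.36, 0], 0], [[0.8, -0.36, 0], 0], [[0.8, -0.36, 0], 0], [[0.8, -0.36, 0], 0], [[0.8, -0.36, 0], 0], [[0.8, -0.36, 0], 0], [[0.8, -0.36, 0], 0], [[0.8, -0.36, 0], 0], [[0.8, -0.36, 0], 0], [[0.8, -0.36, 0], 0], [[0.8, -0.36, 0], 0], [[0.85, -0.29, 0], 0], [[0, 0, 0], 0], [[0, 0, 0], 0]]'

```text
t: 44.97
eef_pos: [608.0, -378.0, 200.6]
orientation: [2.08, -2.353, -0.003]
wrist_force: [0.1, 1.8, -0.3]
opening: 85.5
finger_force: 0.0
```

Run:
```python
from h import *
go(607.3,-376.7,5,83.1-180)
```

```text
to [ 607. -377.    5.] yaw now -97.0 turn -0.02 units shift [-0.03  0.01  4.89] q6 0.21
```

Emit:
servo_tool --plan '[[[0, 0, 0.9], 0], [[0, 0, 0.9], 0], [[0, 0, 0.9], 0], [[0, 0, 0.9], 0], [[0, 0, 0.8], 0], [[0, 0, 0.4], 0], [[0, 0, 0.08], 0], [[0, 0, 0], 0]]'

```text
t: 45.63
eef_pos: [608.0, -374.8, 6.3]
orientation: [2.087, -2.347, -0.004]
wrist_force: [0.4, -0.4, 0.8]
opening: 85.1
finger_force: 0.0
```

Emit:
servo_tool --plan '[[[0, 0, 0], 0], [[0, 0, 0], 0], [[0, 0, 0], 0], [[0, 0, 0], 0], [[0, 0, 0], 0], [[0, 0, 0], 0]]' --claw 1

```text
t: 46.13
eef_pos: [609.5, -376.4, 9.4]
orientation: [-2.087, 2.347, -0.005]
wrist_force: [-0.4, 1.1, 7.0]
opening: 36.8
finger_force: 62.4
```

Emit:
servo_tool --plan '[[[0, 0, -0.5], 0], [[0, 0, -0.8], 0], [[0, 0, -0.9], 0], [[0, 0, -0.9], 0], [[0, 0, -0.9], 0], [[0, 0, -0.6], 0], [[0, 0, 0], 0], [[0, 0, 0], 0], [[0, 0, 0], 0], [[0, 0, 0], 0]]'

```text
t: 46.97
eef_pos: [607.1, -375.2, 187.9]
orientation: [2.085, -2.347, -0.009]
wrist_force: [0.2, 0.7, -4.1]
opening: 36.6
finger_force: 61.4
```

```bash
python3 -c "
from h import *
h=feel();pocket(4,h,dx=10)"
```

```text
torque [ 0.014  0.095 -0.005] force [-0.08 -0.23  2.89] heavy offset along tool x mm -33
to [511.  94. 190.] yaw now -96.7 turn -15.89 units shift [ -2.73 -11.67   0.02] q6 0.21
```

Emit:
servo_tool --plan '[[[0, 0, 0], -0.96], [[0, 0, 0], -0.96], [[0, 0, 0], -0.96], [[0, 0, 0], -0.96], [[0, 0, 0], -0.96], [[0, 0, 0], -0.96], [[0, 0, 0], -0.96], [[0, 0, 0], -0.96], [[0, 0, 0], -0.96], [[0, 0, 0], -0.96], [[0, 0, 0], -0.96], [[0, 0, 0], -0.96], [[0, 0, 0], -0.96], [[0, 0, 0], -0.96], [[0, 0, 0], -0.96], [[0, 0, 0], -0.96], [[0, 0, 0], -0.53]]'

```text
t: 48.68
eef_pos: [608.5, -375.9, 191.2]
orientation: [-3.141, 0.032, -0.0]
wrist_force: [0.1, 0.5, -3.3]
opening: 36.5
finger_force: 61.5
```

Emit:
servo_tool --plan '[[[-0.13, -0.5, 0], 0], [[-0.19, -0.8, 0], 0], [[-0.19, -0.8, 0], 0], [[-0.19, -0.8, 0], 0], [[-0.19, -0.8, 0], 0], [[-0.19, -0.8, 0], 0], [[-0.19, -0.8, 0], 0], [[-0.19, -0.8, 0], 0], [[-0.19, -0.8, 0], 0], [[-0.19, -0.8, 0], 0], [[-0.19, -0.8, 0], 0], [[-0.19, -0.8, 0], 0], [[-0.19, -0.8, 0], 0], [[-0.19, -0.8, 0], 0], [[-0.13, -0.77, 0], 0], [[0, 0, 0], 0], [[0, 0, 0], 0]]'

```text
t: 50.1
eef_pos: [510.6, 95.0, 191.7]
orientation: [-3.141, 0.033, -0.001]
wrist_force: [0.4, 0.4, -2.4]
opening: 36.8
finger_force: 61.5
```

```bash
python3 -c "
from h import *
s=env.sense();print(s['opening'],s['wrist_force']);pocket(4,-1,80,dx=10)"
```

```text
36.78544900529034 [ 0.4479733   0.36247008 -2.4190256 ]
to [511.  94.  80.] yaw now -1.2 turn 0.03 units shift [0.   0.04 2.79] q6 1.05
```

Emit:
servo_tool --plan '[[[0, 0.04, 0.6], 0], [[0, 0, 0.7], 0], [[0, 0, 0.7], 0], [[0, 0, 0.5], 0], [[0, 0, 0.25], 0], [[0, 0, 0.1], 0], [[0, 0, 0.1], 0], [[0.05, 0, 0.1], 0], [[0.05, 0, 0.1], 0], [[0.05, 0, 0.07], 0], [[0, 0, 0.06], 0], [[0, 0, 0], 0], [[0, 0, 0], 0]]'

```text
t: 51.18
eef_pos: [520.1, 91.8, 63.0]
orientation: [-3.139, 0.038, -0.012]
wrist_force: [-0.1, -1.2, 4.9]
opening: 36.4
finger_force: 65.0
```

Emit:
servo_tool --plan '[[[0, 0, 0], 0], [[0, 0, 0], 0], [[0, 0, 0], 0], [[0, 0, 0], 0], [[0, 0, 0], 0], [[0, 0, -0.5], 0], [[0, 0, -0.8], 0], [[0, 0, -0.9], 0], [[0, 0, -0.9], 0], [[0, 0, -0.4], 0], [[0, 0, 0], 0]]' --claw 0.4

```text
t: 52.1
eef_pos: [519.1, 92.5, 205.0]
orientation: [-3.138, 0.037, -0.014]
wrist_force: [0.7, -0.3, -0.1]
opening: 51.6
finger_force: 0.0
```

Run:
```python
from h import *
w=cam("wrist")["img"]; s=cam("side")["img"][190:430,140:400]
cv2.imwrite("pics/c3.png",np.hstack([cv2.resize(s,(400,369)),cv2.resize(w,(400,369))]))
t=cam("top");drawer(t);go(*ch(-215,0),205,-1.4);go(*ch(-215,0),205,-91.4)
```

```text
drawer ~ 158
to [352. 196. 205.] yaw now -1.4 turn -0.00 units shift [-4.16 -2.52 -0.14] q6 1.06
to [352. 196. 205.] yaw now -1.4 turn 15.00 units shift [-2.52  4.16 -0.14] q6 1.06
```

View pics/c3.png

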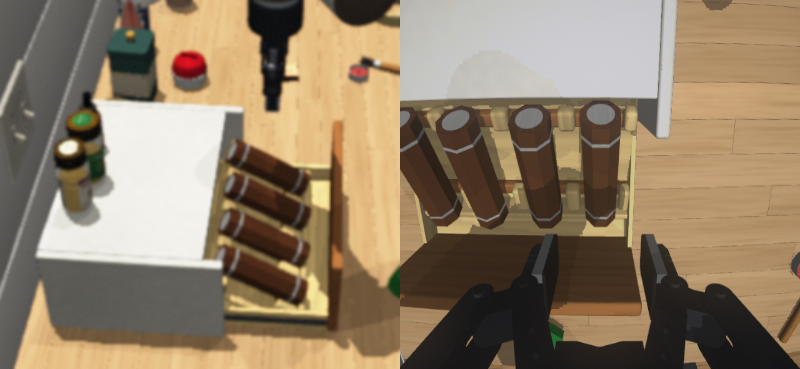

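All four mills lie in pockets 1–4: in the side crop they are parallel on the slope, lower ends at the lip. Now I close the drawer with shut fingers in front of the board.

Emit:
servo_tool --plan '[[[-0.6, -0.42, 0], 0], [[-0.6, -0.42, 0], 0], [[-0.6, -0.42, 0], 0], [[-0.6, -0.42, 0], 0], [[-0.6, -0.42, 0], 0], [[-0.54, -0.42, 0], 0], [[0, 0, 0], 0], [[0, 0, 0], 0], [[0, 0, 0.8], 0], [[0, 0, 0.8], 0], [[0, 0, 0.8], 0], [[0, 0, 0], 0], [[0, 0, 0], 0]]' --claw 1

```text
t: 53.33
eef_pos: [377.4, 194.4, 102.7]
orientation: [3.137, -0.04, -0.005]
wrist_force: [0.1, 0.5, -0.3]
opening: 0.3
finger_force: 0.0
```

```bash
python3 -c "
from h import *
drawer(cam('top'));go(*ch(-11,0),107,-1.4)"
```

```text
drawer ~ 158
to [556. 192. 107.] yaw now -1.4 turn -0.00 units shift [ 4.44 -0.01 -0.07] q6 0.68
```

Emit:
servo_tool --plan '[[[0.1, 0, 0], 0], [[0.15, 0, 0], 0], [[0.2, 0, 0], 0], [[0.25, 0, 0], 0], [[0.25, 0, 0], 0], [[0.25, 0, 0], 0], [[0.25, 0, 0], 0], [[0.25, 0, 0], 0], [[0.25, 0, 0], 0], [[0.25, 0, 0], 0], [[0.25, 0, 0], 0], [[0.25, 0, 0], 0], [[0.25, 0, 0], 0], [[0.25, 0, 0], 0], [[0.25, 0, 0], 0], [[0.25, 0, 0], 0], [[0.2, 0, 0], 0], [[0.15, 0, 0], 0], [[0.1, 0, 0], 0], [[0, 0, 0], 0]]'

```text
t: 55.05
eef_pos: [544.3, 191.6, 103.9]
orientation: [3.141, -0.039, 0.0]
wrist_force: [-1.7, -1.5, 1.0]
opening: 0.0
finger_force: 1.2
```

Emit:
servo_tool --plan '[[[0.1, 0, 0], 0], [[0.1, 0, 0], 0], [[0.08, 0, 0], 0], [[0.05, 0, 0], 0], [[0, 0, 0], 0]]'

```text
t: 55.47
eef_pos: [556.0, 191.3, 103.9]
orientation: [3.141, -0.038, -0.003]
wrist_force: [-4.5, -0.4, 1.6]
opening: 0.2
finger_force: 2.4
```

Emit:
servo_tool --plan '[[[0.07, 0, 0], 0], [[0.07, 0, 0], 0], [[0.07, 0, 0], 0], [[0.06, 0, 0], 0], [[0, 0, 0], 0], [[0, 0, 0], 0]]'

```text
t: 55.97
eef_pos: [567.0, 191.0, 103.9]
orientation: [3.141, -0.038, -0.001]
wrist_force: [-4.3, -0.8, 1.4]
opening: -0.2
finger_force: 2.0
```

Emit:
servo_tool --plan '[[[0.05, 0, 0], 0], [[0.05, 0, 0], 0], [[0.05, 0, 0], 0], [[0, 0, 0], 0], [[0, 0, 0], 0]]'

```text
t: 56.38
eef_pos: [567.0, 190.8, 103.9]
orientation: [3.138, -0.039, -0.02]
wrist_force: [-23.2, 4.3, 12.4]
opening: 0.1
finger_force: 11.4
```

At the stop (23 N). Back off gently and check.

Emit:
servo_tool --plan '[[[-0.2, 0, 0], 0], [[-0.4, 0, 0], 0], [[-0.8, 0, 0], 0], [[-0.8, 0, 0], 0], [[-0.8, 0, 0], 0], [[-0.8, 0, -0.5], 0], [[-0.5, 0, -0.9], 0], [[0, 0, -0.9], 0], [[0, 0, -0.5], 0], [[0, 0, 0], 0], [[0, 0, 0], 0], [[0, 0, 0], 0], [[0, 0, 0], 0]]'

```text
t: 57.47
eef_pos: [401.5, 195.0, 215.0]
orientation: [3.14, -0.039, -0.001]
wrist_force: [-0.1, -0.5, 0.4]
opening: 0.0
finger_force: 0.0
```

Run:
```python
from h import *
t=cam("top")["img"];s=cam("side")["img"]
cv2.imwrite("pics/end.png",np.hstack([cv2.resize(t[100:310,120:520],(480,252)),cv2.resize(s[180:430,150:420],(272,252))]))
a=np.load("top0.npy",allow_pickle=True).item()["img"]
print([ (np.abs(t[r].astype(int)-a[r]).mean().round(1)) for r in [np.s_[200:230,155:280],np.s_[230:260,375:400],np.s_[292:310,380:398],np.s_[225:256,470:500],np.s_[165:196,363:394]]])
```

```text
[np.float64(6.0), np.float64(2.5), np.float64(2.5), np.float64(2.1), np.float64(3.1)]
```

View pics/end.png

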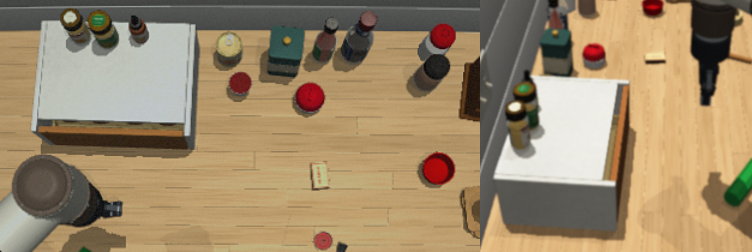

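The drawer is flush and latched, with its front at composite (117,133) as at the start. The worktop is clear of mills and the bystanders have not moved.

```bash
python3 -c "
from h import *
print(order.sign_off())"
```

```text
the job is handed in; nothing more can be done
None
```

I put all four mills in the rack heavy end down, pushed the drawer shut until it latched, left the other things where they were, and handed the job in at about 57 s; sign-off returned no verdict.

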